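Put the mixed-up goods into their own gift boxes

ROBOT

A 6-joint arm with a two-finger parallel gripper is mounted at the origin on the work surface. World frame = base frame: x ahead of the robot, y to its left, z up, the work surface at z = 0. Lengths are in m, angles in rad, forces in N, time in s.
With the tool pointing down it reaches from about 0.15 to 0.775 m from the base axis. Payload 6.1 kg.
Tool frame: the origin (TCP) lies between the finger pads; the fingertips stand 22 mm ahead of it and the grasp point (between the pads) lies 3 mm ahead of it; z points along the fingers, y is the line along which they close (so a half turn about z gives the same grasp; the last joint's range is limited). The gripper opens to 85 mm and grips with 20 to 120 N. Pads are 22 mm wide; open, the fingers measure 114 mm over their backs; the gripper's body (76 mm by 85 mm) begins 54 mm behind the grasp point. The pads swing forward as they close: fully open they stand 13 mm farther back than shut.
Start: joints at [-1.227, 0.126, -0.04, 1.405, 0, 1.571], TCP at [0.177, -0.494, 0.253] pointing down, gripper open.
Joint ranges: [-2.72, 2.72], [-0.95, 1.95], [-1.27, 1.35], [-1.78, 2.02], [-1.46, 1.47], [-3.14, 3.14]. Speed limits (rad/s): [2.39, 2.39, 3.01, 3.14, 3.14, 3.14].

INTERFACE

Orientations are given as a unit quaternion [w, x, y, z].
In Python, from plant import arm gives the robot as it stands.
- The arm moves only by the shell command python3 -m crank [OPENING] [FORCE], which reads ROWS from standard input. ROWS is a JSON object whose key "steps" holds a list of rows, 1 to 12 of them, each of 6 numbers: dx, dy, dz in parts of the range, where 1.0 means 0.8 m, then a rotation vector rx, ry, rz in fractions of the full range, 1 being pi/2 rad; each row shifts and turns the commanded pose from where the row before left it, along the tool's axes as they then stand; what a row does not reach is not made up. A row lasts 1/12 s, in which the tool goes at most 0.0417 m and 0.125 rad, less where a joint would pass 70% of its speed; a pose out of reach is approached as far as the arm can. OPENING is the opening from 0.0 (shut) to 1.0 (fully open), set as the command begins (- or left out keeps the last). The fingers move at their own pace and stop on an object; FORCE is the grip in N (left out, the last holds). Time passes only in rows, so rows that do not move let the fingers close. It prints the time, the measured TCP pose, the force, the opening and the grip force at its end. Shift and turn numbers lie between -1 and 1, and a call with a number outside is refused. Input that does not fit is refused with a message, and nothing moves.
- arm.sense(): the state, without advancing time (a new reading comes with each control period).
- arm.read_camera(name): name is "side" or "top" or "wrist"; returns the picture (480x640x3 uint8, red, green, blue); there is no depth.
- arm.camera_params(name): a dict with "fx", "fy", "cx", "cy" (pixels), "world_from_camera" (4x4, takes a point from camera to world coordinates). Camera axes: x right, y up, looking along -z (the intrinsics and any distortion apply to the point x, -y, -z); pixel columns grow to the right and rows downward; lengths in m; the calibration is good to about 2 mm. A picture is of the moment at which its call begins: read the wrist's pose just before it. camera_params takes no time and is no camera call; for the wrist camera it gives the pose at the moment of the call.
- arm.sign_off(): hands the job in; it is judged then, once.
The state is a dict: "time": time; "qpos": joint angles; "joint_vel": joint speeds; "joint_torque": joint torques, N m; "ee_pos": TCP position; "eef_rot": TCP orientation; "wrist_force": force on the tool from outside, world axes, zero at the start; "ft_torque": the same for the moment, N m; "grip_width": opening from 0.0 (shut) to 1.0 (fully open); "grip_force": force on a finger pad.
Only numpy, scipy, OpenCV 4.12 (cv2) and the standard library are available. Lean on these libraries where they do the work, as an engineer would, in place of code of your own. Each camera call takes 0.05 s, during which the arm holds its last target. There are 200 camera calls.

TASK

At the gift-packing bench each of the three goods (round tin, square carton, oblong carton) is standing in a wrong gift-box bottom. Rearrange them so that each stands upright in the middle of the box bottom of its own shape, the oblong carton lengthways in the oblong one, using the empty cork mat as the spot to park one of them on the way. Each box holds only one thing; set things down gently without dropping or tipping them, and leave the tape roll, the black dish and the travel mug where they are.

Things in the scene. Friction and masses are not known exactly. Their poses are not given: they have to be found in the camera images.
- tin: plain metal tin, an upright cylinder 58 mm in diameter (59.4 over its lid seam, which is only for show) and 55 mm high. Origin: centre of its underside, z up. Loose, about 0.18 kg. At the start it stands in the square box bottom.
- square_carton: closed white paper carton, 50 x 50 mm and 62 mm high, with a small kraft sticker on top. Origin: centre of its underside; x and y along its sides, z up. Loose, about 0.16 kg. At the start it stands in the oblong box bottom.
- oblong_carton: closed white paper carton, 76 mm long (its x), 36 mm wide (its y) and 54 mm high, with a small kraft sticker on top. Origin: centre of its underside, z up. Loose, about 0.15 kg. At the start it stands in the round box bottom.
- round_box: open round gift-box bottom of brown cardboard, fixed to the bench: 106 mm outside and 100 mm inside diameter, wall 3 mm, rim 16 mm above the bench, inner floor 4 mm above the bench. Origin: centre of its underside, on the bench. Its own good is the tin.
- square_box: open square gift-box bottom of brown cardboard, fixed: 100 x 100 mm outside, 94 x 94 mm inside, wall 3 mm, rim 16 mm above the bench, inner floor 4 mm above the bench. Origin: centre of its underside; x and y along its sides. Its own good is the square carton (which may stand in it at any yaw).
- oblong_box: open oblong gift-box bottom of brown cardboard, fixed: 122 mm (its x) by 78 mm (its y) outside, 116 x 72 mm inside, wall 3 mm, rim 16 mm above the bench, inner floor 4 mm above the bench. Origin: centre of its underside. Its own good is the oblong carton, with its length along this box's length, either way round.
- cork_mat: flat brown cork mat, 110 x 110 mm and 5 mm thick, fixed to the bench and empty at the start: the free parking spot. Origin: centre of its underside; x and y along its sides.
- tape_roll: bystander: roll of beige packing tape lying flat, 88 mm in diameter, 45 mm high, loose. Origin: centre of its underside. To be left where it is.
- dish: bystander: small open black dish, 64 mm across the rim, 22 mm high, loose. Origin: centre of its underside. To be left where it is.
- travel_mug: bystander: upright steel travel mug with a black lid, 86 mm in diameter, 165 mm high, loose, at the left of the bench. Origin: centre of its underside. To be left where it is.
Mind the look-alikes: they are no part of the job. Leave any red look-alike of the tin alone. What is shaped like the round_box but purple is not meant.

How it is judged:
By the outcome, as a careful person would: the job done as asked, in the order asked, and still so for the second after the job is handed in, with the robot touching nothing.
It also fails if it takes over 99 s, if anything falls off the work surface, if the arm or the gripper's body presses on something with over 40 N, if the wrist force passes 120 N, or if a joint passes its speed limit or range.

## Working session

There is one attempt and no reset: what is moved stays moved. The work goes in short steps, Python scripts to look and compute and a shell command to move; the robot and the scene stay as the last step left them, time stands still between calls to the robot, and variables do not carry over. Pictures are saved under pics/ and viewed, at most 14 in all, crops included, and the job is handed in when it is done.

```bash
ls; mkdir -p pics; python3 - <<'E'
from plant import arm
import cv2
s=arm.sense();print(s['time'],s['ee_pos'],s['eef_rot'])
for n in('top','side'):
    cv2.imwrite(f'pics/{n}0.png',arm.read_camera(n)[:,:,::-1]);print(arm.camera_params(n))
E
```

```text
pics
0.0 [ 0.17681082 -0.49390644  0.25252445] [-8.05613049e-04  9.85258801e-01  1.71068482e-01 -1.46229954e-04]
{'fx': 582.9388268181084, 'fy': 582.9388268181084, 'cx': 324.04556879438, 'cy': 239.77736439223003, 'world_from_camera': array([[-0.01727198,  0.98498559, -0.17177037,  0.25996159],
       [-0.99966059, -0.02036305, -0.0162496 ,  0.04094485],
       [-0.01950339,  0.17143141,  0.98500299,  1.37366181],
       [ 0.        ,  0.        ,  0.        ,  1.        ]])}
{'fx': 550.2858084220471, 'fy': 550.2858084220471, 'cx': 319.1413823087291, 'cy': 240.5965030724038, 'world_from_camera': array([[-0.97475563,  0.15196748, -0.16357673,  0.26266935],
       [-0.22258531, -0.60388575,  0.76536121,  1.01221856],
       [ 0.01752836,  0.78244992,  0.62246677,  0.8058947 ],
       [ 0.        ,  0.        ,  0.        ,  1.        ]])}
```

View pics/top0.png

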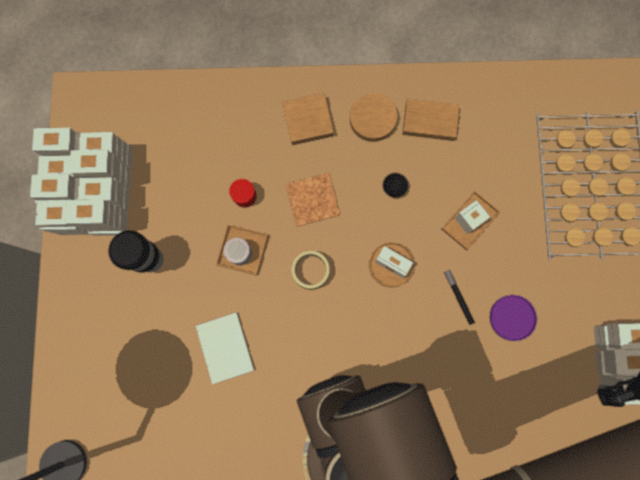

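View pics/side0.png

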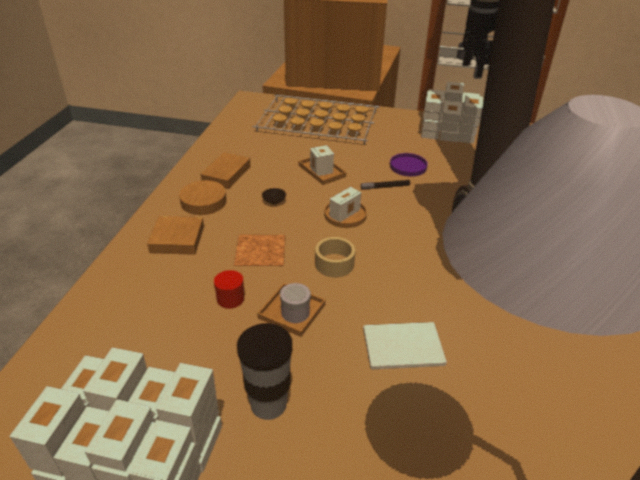

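Candidates (top view):
- **Tin:** plain metal one at (237,250) inside the square box (243,250). The red one at (242,193) is the look-alike.
- **Round box:** brown one at (392,265). Purple (513,318) and the lid (374,117) are not it.
- **Square carton:** (474,216) in the oblong box (470,220). The stacked cartons at (85,180) and (625,350) are not it.
- **Oblong carton:** (396,261).
- **Square and oblong boxes:** (243,250) and (470,220). The lids at (309,118) and (431,118) are not them.
- **Mat:** (314,199). **Bystanders:** tape (312,270), dish (396,186), mug (132,251).

```bash
cat > h.py <<'E'
import numpy as np, cv2
from plant import arm
from scipy.spatial.transform import Rotation as R
def ray(P,uv,z):
    M=P['world_from_camera'];d=M[:3,:3]@np.array([(uv[0]-P['cx'])/P['fx'],-(uv[1]-P['cy'])/P['fy'],-1.]);o=M[:3,3]
    return o+d*(z-o[2])/d[2]
def pix(P,p):
    M=P['world_from_camera'];c=M[:3,:3].T@(np.asarray(p)-M[:3,3])
    return np.array([P['cx']+P['fx']*c[0]/-c[2],P['cy']+P['fy']*c[1]/c[2]])
def grab(n,f=None):
    P=arm.camera_params(n);im=arm.read_camera(n)[:,:,::-1].copy()
    if f:cv2.imwrite('pics/'+f,im)
    return P,im
def rect(P,cnt,z):
    w=np.array([ray(P,q,z)[:2] for q in cnt.reshape(-1,2)],np.float32)
    (c,s,a)=cv2.minAreaRect(w)
    a=np.radians(a)
    if s[1]>s[0]: s=s[::-1];a+=np.pi/2   # yaw of the longer side
    return np.round(c,4),np.round(s,4),round((a+np.pi/2)%np.pi-np.pi/2,3)
def go(x,y,z,yaw):
    """turn first (rz), then shift; half-turn symmetric. prints turn and tool-axis shift after the turn"""
    s=arm.sense();q=s['eef_rot'];r=R.from_quat([q[1],q[2],q[3],q[0]])
    X=r.as_matrix()[:,0];y0=np.arctan2(X[1],X[0])
    d=(yaw-y0+np.pi/2)%np.pi-np.pi/2
    t=R.from_matrix(np.array([[np.cos(y0+d),np.sin(y0+d),0],[np.sin(y0+d),-np.cos(y0+d),0],[0,0,-1]]).T)
    t=R.from_matrix(np.array([[np.cos(y0+d),np.sin(y0+d),0],[np.sin(y0+d),-np.cos(y0+d),0],[0,0,-1]]).T)
    print('turn',np.round((r.inv()*t).as_rotvec(),3),'shift',np.round(t.inv().apply(np.array([x,y,z])-s['ee_pos']),4),'q6',round(s['qpos'][5],2),'q1',round(s['qpos'][0],2))
E
sed -i '0,/^    t=R.*$/{//d}' h.py; python3 - <<'E'
from h import *
P=arm.camera_params('top')
for n,u,z in [('tin',(237,250),.059),('sqbox',(243,250),.016),('sqc',(474,216),.066),('oblbox',(470,220),.016),('oblc',(396,261),.058),('rbox',(392,265),.016),('mat',(314,199),.005),('tape',(312,270),.045),('dish',(396,186),.02),('mug',(132,251),.16),('red',(242,193),.055)]:
    print(n,ray(P,u,z)[:2].round(3))
im=cv2.imread('pics/top0.png')
c=cv2.resize(im[160:300,205:515],None,fx=2.5,fy=2.5,interpolation=cv2.INTER_CUBIC);cv2.imwrite('pics/crop0.png',c)
P,_=grab('wrist','w0.png');print(P)
E
```

```text
tin [0.47  0.262]
sqbox [0.476 0.255]
sqc [ 0.536 -0.281]
oblbox [ 0.537 -0.283]
oblc [ 0.437 -0.1  ]
rbox [ 0.433 -0.095]
mat [0.599 0.086]
tape [0.422 0.092]
dish [ 0.623 -0.111]
mug [0.456 0.469]
red [0.605 0.252]
{'fx': 332.0007957029183, 'fy': 332.0007957029183, 'cx': 325.21190248326565, 'cy': 240.48597358176374, 'world_from_camera': array([[ 0.33658385,  0.9046206 ,  0.2614821 ,  0.24160623],
       [-0.94165283,  0.32367676,  0.0923217 , -0.47168355],
       [-0.00111957, -0.27729935,  0.96078292,  0.37311503],
       [ 0.        ,  0.        ,  0.        ,  1.        ]])}
```

View pics/crop0.png

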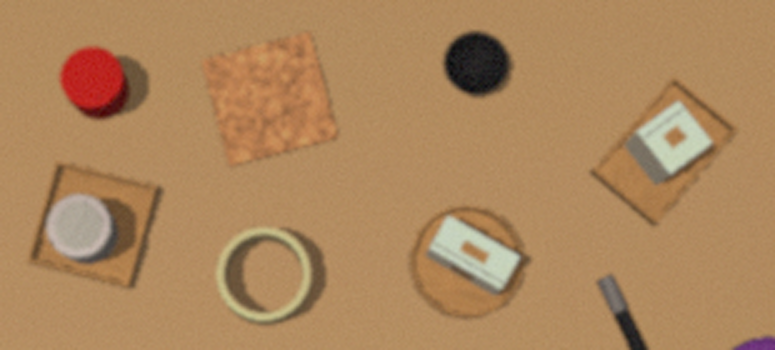

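The crop confirms the picks: grey tin at (80,227) in the brown square box, oblong carton at (475,252) in the brown round box, square carton at (673,138) in the oblong box, and the empty mat at (270,98). Next I'll look closer with the wrist camera.

Units first: shifts go in shares of 0.8 m and turns go in shares of pi/2 rad. So 0.035 m is 0.0438, -0.016 m is -0.02.

```bash
echo '{"steps":[[0.0438, -0.02, -0.0038, 0, 0, 0], [0.0438, -0.02, -0.0038, 0, 0, 0], [0.0438, -0.02, -0.0038, 0, 0, 0], [0.0438, -0.02, -0.0038, 0, 0, 0], [0.0438, -0.02, -0.0038, 0, 0, 0], [0.0438, -0.02, -0.0038, 0, 0, 0], [0.0438, -0.02, -0.0038, 0, 0, 0], [0.0438, -0.02, -0.0038, 0, 0, 0], [0.0438, -0.02, -0.0038, 0, 0, 0], [0.0438, -0.02, -0.0038, 0, 0, 0], [0.0438, -0.02, -0.0038, 0, 0, 0], [0, 0, 0, 0, 0, 0]]}' | python3 -m crank 1.0 40
python3 - <<'E'
from h import *
import pickle
P,im=grab('wrist','wA.png');pickle.dump(P,open('wA.pkl','wb'));s=arm.sense();print(s['qpos'].round(3))
for p in [(.536,-.281,.066),(.537,-.283,.016),(.437,-.1,.058),(.433,-.095,.016)]:print(pix(P,p).round())
go(.49,.2,.28,0.344)
E
```

```text
time: 1.15
ee_pos: [0.4839, -0.1947, 0.2859]
eef_rot: [-0.001, 0.985, 0.174, 0.001]
wrist_force: [-1.2, -0.7, 0.7]
grip_width: 0.996
grip_force: 0.0
[-0.387  0.121  0.025  1.476  0.     2.406]
[421. 195.]
[411. 188.]
[227. 223.]
[232. 216.]
turn [-0.001  0.     0.005] shift [ 0.1412 -0.3705  0.0057] q6 2.41 q1 -0.39
```

View pics/wA.png

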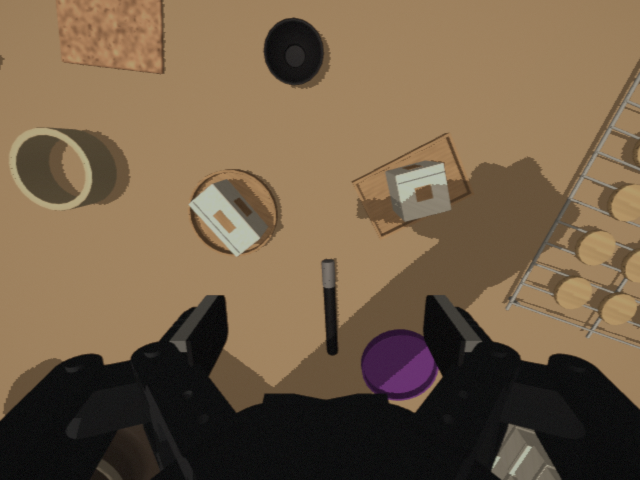

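The wrist view shows the oblong carton at (228,215) in the round box (233,212), the square carton at (422,190) in the oblong box (411,186), the mat at the top left and the purple decoy at (400,365). I'll extract outlines from it.

```bash
python3 - <<'E'
from h import *
im=cv2.imread('pics/wA.png')
a=cv2.resize(im[160:265,180:285],None,fx=3.8,fy=3.8,interpolation=cv2.INTER_CUBIC)
b=cv2.resize(im[125:245,350:475],None,fx=3.2,fy=3.2,interpolation=cv2.INTER_CUBIC)
h=max(a.shape[0],b.shape[0]);o=np.zeros((h,a.shape[1]+b.shape[1],3),np.uint8);o[:a.shape[0],:a.shape[1]]=a;o[:b.shape[0],a.shape[1]:]=b
cv2.imwrite('pics/z1.png',o);print(o.shape,a.shape)
E
```

```text
(399, 799, 3) (399, 399, 3)
```

View pics/z1.png

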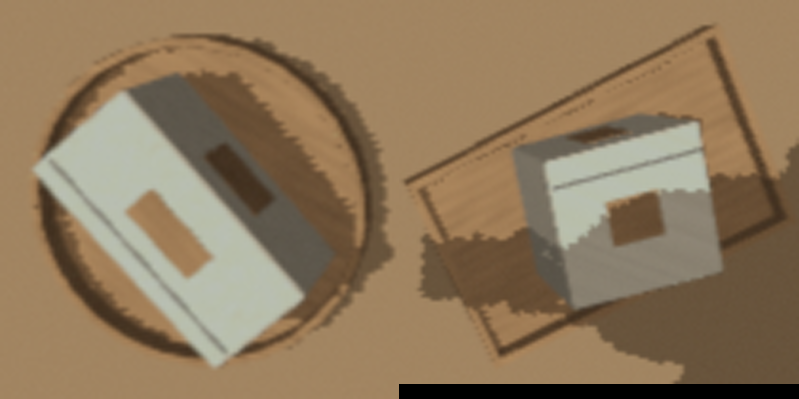

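Scaled: -0.034 m is -0.0425, -0.032 m is -0.04, 0.125 rad is 0.0796.

```bash
python3 - <<'E'
from h import *
import pickle
P=pickle.load(open('wA.pkl','rb'))
A=lambda l:np.array([(180+(x-1.5)/3.8,160+(y-1.5)/3.8) for x,y in l])
B=lambda l:np.array([(350+(x-400)/3.2,125+(y-1)/3.2) for x,y in l])
print('oblc',rect(P,A([(124,91),(303,297),(216,366),(33,169)]),.058))
print('sqc',rect(P,B([(541,159),(699,121),(722,270),(572,308)]),.066))
print('oblbox',rect(P,B([(405,182),(714,25),(786,214),(499,355)]),.016))
w=np.array([ray(P,q,.016)[:2] for q in A([(36,195),(190,33),(375,200),(205,362)])],np.float32)
print('round',cv2.minEnclosingCircle(w), w.mean(0))
E
echo '{"steps":[[0.015, -0.0425, 0, 0, 0, 0.0796], [0.02, -0.04, 0, 0, 0, 0.0796], [0.025, -0.0375, 0, 0, 0, 0.0796], [0.03, -0.0338, 0, 0, 0, 0.0796], [0.0338, -0.03, 0, 0, 0, 0.0796], [0.0375, -0.025, 0, 0, 0, 0.0796], [0.04, -0.02, 0, 0, 0, 0], [0.04, -0.02, 0, 0, 0, 0], [0.04, -0.02, 0, 0, 0, 0], [0.04, -0.02, 0, 0, 0, 0], [0, 0, 0, 0, 0, 0]]}' | python3 -m crank
python3 -c "
from h import *
print(arm.sense()['qpos'].round(2));go(.47,.22,.28,-.4)"
```

```text
oblc (array([ 0.4375, -0.0967]), array([0.0744, 0.0349]), np.float64(1.016))
sqc (array([ 0.5393, -0.2814]), array([0.05  , 0.0498]), np.float64(-0.963))
oblbox (array([ 0.5388, -0.2827]), array([0.1199, 0.075 ]), np.float64(-0.751))
round ((0.4379366636276245, -0.09550689905881882), 0.053345389664173126) [ 0.4379003  -0.09415821]
time: 2.12
ee_pos: [0.7104, -0.1198, 0.2849]
eef_rot: [-0.044, 0.994, -0.099, -0.001]
wrist_force: [-1.0, 0.5, -2.1]
grip_width: 0.995
grip_force: 0.0
[-0.2   0.56  0.62  1.65  0.09  3.14]
turn [-0.087  0.02   0.2  ] shift [-0.3537 -0.2193  0.0049] q6 3.14 q1 -0.2
```

```bash
python3 - <<'E'
s=open('h.py').read()
i=s.index('    d=(yaw-y0');j=s.index('    t=R.')
s=s[:i]+'''    q1,q6=s['qpos'][0],s['qpos'][5];k=y0-(q1-q6)
    c=[d for d in ((yaw-y0)%np.pi+n*np.pi for n in(-2,-1,0,1)) if abs(np.arctan2(y,x)-y0-d+k)<2.9]
    d=min(c,key=abs)
'''+s[j:]
open('h.py','w').write(s)
E
python3 -c "
from h import *
go(.47,.22,.28,1.0)"
```

```text
turn [-0.084 -0.043 -1.199] shift [ 0.156  -0.3859  0.0049] q6 3.14 q1 -0.2
```

Scaled: -0.12 rad is -0.0764.

```bash
echo '{"steps":[[0, 0, 0, -0.0053, -0.0027, -0.0764], [0, 0, 0, -0.0053, -0.0027, -0.0764], [0, 0, 0, -0.0053, -0.0027, -0.0764], [0, 0, 0, -0.0053, -0.0027, -0.0764], [0, 0, 0, -0.0053, -0.0027, -0.0764], [0, 0, 0, -0.0053, -0.0027, -0.0764], [0, 0, 0, -0.0053, -0.0027, -0.0764], [0, 0, 0, -0.0053, -0.0027, -0.0764], [0, 0, 0, -0.0053, -0.0027, -0.0764], [0, 0, 0, -0.0053, -0.0027, -0.0764]]}' | python3 -m crank
echo '{"steps":[[0.0163, -0.0403, 0, 0, 0, 0], [0.0163, -0.0403, 0, 0, 0, 0], [0.0163, -0.0403, 0, 0, 0, 0], [0.0163, -0.0403, 0, 0, 0, 0], [0.0163, -0.0403, 0, 0, 0, 0], [0.0163, -0.0403, 0, 0, 0, 0], [0.0163, -0.0403, 0, 0, 0, 0], [0.0163, -0.0403, 0, 0, 0, 0], [0.0163, -0.0403, 0, 0, 0, 0], [0.0163, -0.0403, 0, 0, 0, 0], [0.0163, -0.0403, 0, 0, 0, 0], [0.0163, -0.0403, 0, 0, 0, 0]]}' | python3 -m crank
echo '{"steps":[[0, 0, 0, 0, 0, 0]]}' | python3 -m crank
python3 - <<'E'
from h import *
import pickle
go(.47,.26,.28,1.0)
P,im=grab('wrist','wB.png');pickle.dump(P,open('wB.pkl','wb'))
for p in [(.47,.262,.059),(.476,.255,.016),(.599,.086,.005)]:print(pix(P,p).round())
E
```

```text
time: 2.95
ee_pos: [0.7049, -0.1201, 0.2907]
eef_rot: [0.002, 0.876, 0.482, 0.001]
wrist_force: [-0.7, 0.5, 0.4]
grip_width: 0.998
grip_force: 0.0
time: 3.95
ee_pos: [0.463, 0.2207, 0.2893]
eef_rot: [0.002, 0.878, 0.479, 0.001]
wrist_force: [-0.1, 0.2, 1.1]
grip_width: 1.002
grip_force: 0.0
time: 4.03
ee_pos: [0.4612, 0.2233, 0.2896]
eef_rot: [0.001, 0.876, 0.482, 0.001]
wrist_force: [0.8, -0.4, -0.3]
grip_width: 0.997
grip_force: 0.0
turn [ 0.003 -0.002  0.005] shift [ 0.0356 -0.0124  0.0096] q6 2.59 q1 0.45
[312. 176.]
[321. 175.]
[475. 236.]
```

View pics/wB.png

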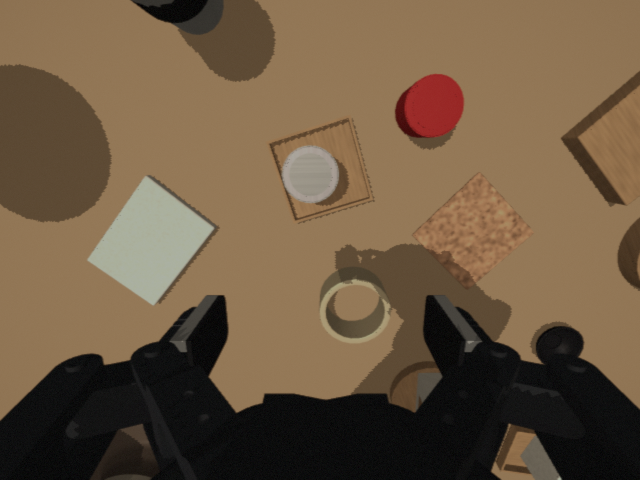

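The tin top is at (310,174), in a box with corners (270,145), (351,119), (374,200) and (298,221). The mat corners are (479,174), (532,233), (468,289) and (413,235).

```bash
python3 - <<'E'
from h import *
import pickle
P=pickle.load(open('wB.pkl','rb'));im=cv2.imread('pics/wB.png')
hsv=cv2.cvtColor(im,cv2.COLOR_BGR2HSV);m=((hsv[...,1]<50)&(hsv[...,2]>90)).astype(np.uint8);k=np.zeros_like(m);k[135:215,270:350]=1;m*=k
m=cv2.morphologyEx(m,cv2.MORPH_OPEN,np.ones((3,3)))
c=max(cv2.findContours(m,0,2)[0],key=cv2.contourArea);print('px',cv2.minEnclosingCircle(c))
w=np.array([ray(P,q,.059)[:2] for q in c.reshape(-1,2)],np.float32);print('tin',cv2.minEnclosingCircle(w))
print('sqbox',rect(P,np.array([(270,145),(351,119),(374,200),(298,221)]),.016))
print('mat',rect(P,np.array([(479,174),(532,233),(468,289),(413,235)]),.005))
E
```

```text
px ((309.98907470703125, 173.90159606933594), 28.541828155517578)
tin ((0.4687279164791107, 0.2645646333694458), 0.029509982094168663)
sqbox (array([0.4792, 0.2557]), array([0.0976, 0.0957]), np.float64(-0.271))
mat (array([0.5978, 0.0896]), array([0.1081, 0.1059]), np.float64(-1.324))
```

Scaled: 0.04 m is 0.05, 0.03 m is 0.0375.

```bash
echo '{"steps":[[0.0244, -0.01, 0.025, 0, 0, 0], [0.0244, -0.01, 0.0375, 0, 0, 0], [0, 0, 0.05, 0, 0, 0], [0, 0, 0.0375, 0, 0, 0], [0, 0, 0, 0, 0, 0], [0, 0, 0, 0, 0, 0]]}' | python3 -m crank
python3 -c "
from h import *
go(.4687,.2646,.048,1.0)"
```

```text
time: 4.58
ee_pos: [0.4721, 0.2604, 0.1683]
eef_rot: [0.002, 0.878, 0.479, -0.0]
wrist_force: [0.0, 0.0, 1.0]
grip_width: 1.004
grip_force: 0.0
turn [ 0.003  0.002 -0.001] shift [ 0.0017 -0.0051  0.1203] q6 2.65 q1 0.51
```

Scaled: 0.03 m is 0.0375, 0.02 m is 0.025.

```bash
echo '{"steps":[[0.0021, -0.0063, 0.0375, 0, 0, 0], [0, 0, 0.0375, 0, 0, 0], [0, 0, 0.0375, 0, 0, 0], [0, 0, 0.025, 0, 0, 0], [0, 0, 0.0125, 0, 0, 0], [0, 0, 0, 0, 0, 0]]}' | python3 -m crank
python3 -c "
from h import *
go(.4687,.2646,.048,1.0)"
echo '{"steps":[[0, 0, 0, 0, 0, 0], [0, 0, 0, 0, 0, 0], [0, 0, 0, 0, 0, 0], [0, 0, 0, 0, 0, 0], [0, 0, 0, 0, 0, 0], [0, 0, 0, 0, 0, 0], [0, 0, 0, 0, 0, 0], [0, 0, 0, 0, 0, 0]]}' | python3 -m crank 0.0 40
python3 -c "
from h import *
go(.598,.089,.15,1.0)"
```

```text
time: 5.08
ee_pos: [0.4704, 0.2656, 0.0495]
eef_rot: [0.002, 0.878, 0.479, 0.001]
wrist_force: [-0.5, 0.6, -0.0]
grip_width: 0.999
grip_force: 0.0
turn [ 0.004 -0.001  0.   ] shift [-0.0018 -0.0009  0.0015] q6 2.66 q1 0.52
time: 5.75
ee_pos: [0.4716, 0.2669, 0.052]
eef_rot: [0.002, 0.877, 0.48, 0.004]
wrist_force: [0.7, -1.2, 6.3]
grip_width: 0.666
grip_force: 43.3
turn [ 0.007 -0.005  0.001] shift [-0.0814  0.2025 -0.098 ] q6 2.66 q1 0.52
```

Scaled: -0.04 m is -0.05, 0.034 m is 0.0425.

```bash
echo '{"steps":[[0, 0, -0.0125, 0, 0, 0], [0, 0, -0.025, 0, 0, 0], [0, 0, -0.0375, 0, 0, 0], [0, 0, -0.05, 0, 0, 0], [-0.0163, 0.0425, 0, 0, 0, 0], [-0.0163, 0.0425, 0, 0, 0, 0], [-0.0175, 0.0425, 0, 0, 0, 0], [-0.0175, 0.0425, 0, 0, 0, 0], [-0.0175, 0.0425, 0, 0, 0, 0], [-0.0163, 0.0413, 0, 0, 0, 0], [0, 0, 0, 0, 0, 0], [0, 0, 0, 0, 0, 0]]}' | python3 -m crank
python3 -c "
from h import *
go(.598,.089,.054,1.0)"
```

```text
time: 6.75
ee_pos: [0.5975, 0.087, 0.1507]
eef_rot: [0.002, 0.878, 0.479, 0.002]
wrist_force: [-0.1, 0.2, -1.5]
grip_width: 0.668
grip_force: 43.5
turn [ 0.004 -0.001 -0.002] shift [ 0.0019 -0.0007  0.0967] q6 2.29 q1 0.15
```

Scaled: 0.03 m is 0.0375, 0.02 m is 0.025.

```bash
echo '{"steps":[[0, 0, 0.0375, 0, 0, 0], [0, 0, 0.0375, 0, 0, 0], [0, 0, 0.025, 0, 0, 0], [0, 0, 0.01, 0, 0, 0], [0, 0, 0.005, 0, 0, 0], [0, 0, 0, 0, 0, 0], [0, 0, 0, 0, 0, 0]]}' | python3 -m crank
echo '{"steps":[[0, 0, 0.0025, 0, 0, 0], [0, 0, 0.0013, 0, 0, 0], [0, 0, 0, 0, 0, 0]]}' | python3 -m crank
```

```text
time: 7.33
ee_pos: [0.5978, 0.0892, 0.0597]
eef_rot: [0.002, 0.877, 0.48, 0.003]
wrist_force: [-0.2, -0.3, -1.6]
grip_width: 0.665
grip_force: 43.5
time: 7.58
ee_pos: [0.5976, 0.0886, 0.0559]
eef_rot: [0.002, 0.877, 0.48, 0.002]
wrist_force: [-0.4, 0.0, -2.8]
grip_width: 0.666
grip_force: 43.5
```

Scaled: 0.001 m is 0.0013.

```bash
echo '{"steps":[[0, 0, 0.0013, 0, 0, 0], [0, 0, 0.0013, 0, 0, 0], [0, 0, 0, 0, 0, 0]]}' | python3 -m crank
echo '{"steps":[[0, 0, 0.0013, 0, 0, 0], [0, 0, 0, 0, 0, 0]]}' | python3 -m crank
```

```text
time: 7.83
ee_pos: [0.5972, 0.0885, 0.0531]
eef_rot: [0.002, 0.877, 0.48, 0.002]
wrist_force: [0.4, -0.8, -1.1]
grip_width: 0.666
grip_force: 43.6
time: 8.0
ee_pos: [0.5972, 0.0884, 0.0531]
eef_rot: [0.002, 0.877, 0.48, 0.002]
wrist_force: [-2.4, -1.1, 4.9]
grip_width: 0.667
grip_force: 44.2
```

Scaled: -0.04 m is -0.05, -0.03 m is -0.0375, 0.1 rad is 0.0637.

```bash
echo '{"steps":[[0, 0, 0, 0, 0, 0], [0, 0, 0, 0, 0, 0], [0, 0, 0, 0, 0, 0], [0, 0, 0, 0, 0, 0], [0, 0, 0, 0, 0, 0]]}' | python3 -m crank 1.0
echo '{"steps":[[0, 0, -0.0375, 0, 0, 0], [0, 0, -0.05, 0, 0, 0], [0, 0, -0.05, 0, 0, 0], [0, 0, -0.0375, 0, 0, 0.0637], [0, 0, 0, 0, 0, 0.0637], [0, 0, 0, 0, 0, 0.0637], [0, 0, 0, 0, 0, 0.0573], [0, 0, 0, 0, 0, 0]]}' | python3 -m crank
python3 -c "
from h import *
go(.5393,-.2814,.15,.608)"
```

```text
time: 8.42
ee_pos: [0.5972, 0.0886, 0.0521]
eef_rot: [0.002, 0.877, 0.48, 0.002]
wrist_force: [0.6, 0.5, -0.5]
grip_width: 1.001
grip_force: 0.0
time: 9.08
ee_pos: [0.5966, 0.0888, 0.1924]
eef_rot: [0.001, 0.954, 0.3, 0.002]
wrist_force: [0.1, 0.1, -0.5]
grip_width: 0.999
grip_force: 0.0
turn [ 0.004 -0.003  0.001] shift [-0.2585  0.2711  0.0424] q6 2.68 q1 0.15
```

Scaled: 0.0272 m is 0.034, 0.0271 m is 0.0339.

```bash
echo '{"steps":[[-0.0324, 0.0339, 0, 0, 0, 0], [-0.0324, 0.0339, 0, 0, 0, 0], [-0.0324, 0.0339, 0, 0, 0, 0], [-0.0324, 0.0339, 0, 0, 0, 0], [-0.0324, 0.0339, 0, 0, 0, 0], [-0.0324, 0.0339, 0, 0, 0, 0], [-0.0324, 0.0339, 0, 0, 0, 0], [-0.0324, 0.0339, 0, 0, 0, 0], [-0.0324, 0.0339, 0, 0, 0, 0], [-0.0318, 0.034, 0, 0, 0, 0], [0, 0, 0, 0, 0, 0], [0, 0, 0, 0, 0, 0]]}' | python3 -m crank
python3 - <<'E'
from h import *
go(.5393,-.2814,.055,.608)
P,im=grab('wrist','wC.png')
import pickle;pickle.dump(P,open('wC.pkl','wb'))
c=np.vstack([im[:,:]]);print([pix(P,(.5393,-.2814,.066)),pix(P,(.5393,-.2814,.016))])
E
```

```text
time: 10.08
ee_pos: [0.5397, -0.2834, 0.1918]
eef_rot: [0.001, 0.954, 0.3, 0.002]
wrist_force: [0.5, 0.2, -0.2]
grip_width: 0.999
grip_force: 0.0
turn [ 0.003 -0.003  0.002] shift [ 0.0008 -0.0019  0.1368] q6 2.05 q1 -0.48
[array([322.03082582, 236.46755108]), array([322.36458765, 222.07088326])]
```

View pics/wC.png

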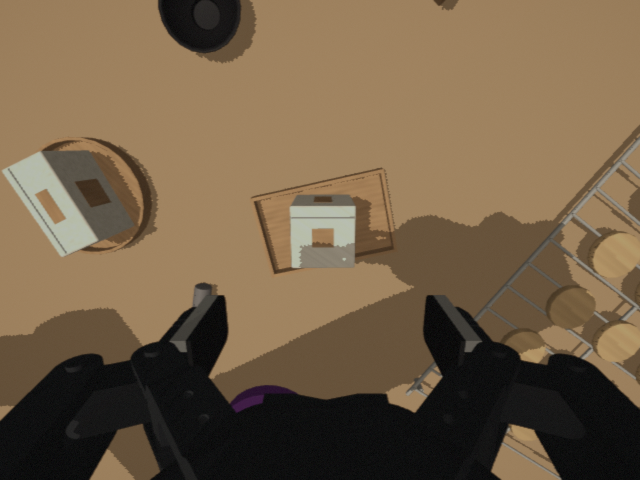

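The carton is aligned with the tool, its top face at (322,236) as predicted. The box corners are (251,198), (382,168), (394,247) and (276,272).

```bash
python3 - <<'E'
from h import *
import pickle
P=pickle.load(open('wC.pkl','rb'))
print('oblbox',rect(P,np.array([(251,198),(383,168),(395,247),(276,272.5)]),.016))
E
echo '{"steps":[[0.001, -0.0024, 0.05, 0, 0, 0], [0, 0, 0.05, 0, 0, 0], [0, 0, 0.0375, 0, 0, 0], [0, 0, 0.025, 0, 0, 0], [0, 0, 0.0088, 0, 0, 0], [0, 0, 0, 0, 0, 0]]}' | python3 -m crank
echo '{"steps":[[0, 0, 0, 0, 0, 0], [0, 0, 0, 0, 0, 0], [0, 0, 0, 0, 0, 0], [0, 0, 0, 0, 0, 0], [0, 0, 0, 0, 0, 0], [0, 0, 0, 0, 0, 0], [0, 0, 0, 0, 0, 0], [0, 0, 0, 0, 0, 0]]}' | python3 -m crank 0.0 40
echo '{"steps":[[0, 0, -0.0125, 0, 0, 0], [0, 0, -0.025, 0, 0, 0], [0, 0, -0.0375, 0, 0, 0], [0, 0, -0.05, 0, 0, 0], [0, 0, -0.025, 0, 0, 0], [0, 0, 0, 0, 0, 0]]}' | python3 -m crank
python3 -c "
from h import *
go(.479,.2557,.15,1.3)"
```

```text
oblbox (array([ 0.5402, -0.2841]), array([0.1199, 0.0739]), np.float64(-0.741))
time: 10.63
ee_pos: [0.5397, -0.2777, 0.0535]
eef_rot: [-0.0, 0.953, 0.302, 0.001]
wrist_force: [0.0, 0.4, 0.3]
grip_width: 0.999
grip_force: 0.0
time: 11.3
ee_pos: [0.5419, -0.2802, 0.0576]
eef_rot: [0.002, 0.954, 0.301, 0.004]
wrist_force: [1.0, 1.6, 6.2]
grip_width: 0.58
grip_force: 42.4
time: 11.8
ee_pos: [0.542, -0.2809, 0.1821]
eef_rot: [0.005, 0.954, 0.301, 0.005]
wrist_force: [0.9, 0.7, -1.2]
grip_width: 0.58
grip_force: 42.1
turn [ 0.014 -0.003 -0.689] shift [ 0.5002 -0.2043  0.0321] q6 2.05 q1 -0.48
```

Scaled: -0.115 rad is -0.0732.

```bash
echo '{"steps":[[0, 0, 0, 0.0013, 0, -0.0732], [0, 0, 0, 0.0013, 0, -0.0732], [0, 0, 0, 0.0013, 0, -0.0732], [0, 0, 0, 0.0013, 0, -0.0732], [0, 0, 0, 0.0013, 0, -0.0732], [0, 0, 0, 0.0013, 0, -0.0732], [0, 0, 0, 0, 0, 0]]}' | python3 -m crank
echo '{"steps":[[0.0446, -0.0183, 0, 0, 0, 0], [0.0446, -0.0183, 0, 0, 0, 0], [0.0446, -0.0183, 0, 0, 0, 0], [0.0446, -0.0183, 0, 0, 0, 0], [0.0446, -0.0183, 0, 0, 0, 0], [0.0446, -0.0183, 0, 0, 0, 0], [0.0446, -0.0183, 0, 0, 0, 0], [0.0446, -0.0183, 0, 0, 0, 0], [0.0446, -0.0183, 0, 0, 0, 0], [0.0446, -0.0183, 0, 0, 0, 0], [0.0446, -0.0183, 0, 0, 0, 0], [0.0446, -0.0183, 0, 0, 0, 0]]}' | python3 -m crank
echo '{"steps":[[0.0446, -0.0183, 0, 0, 0, 0], [0.0446, -0.0183, 0, 0, 0, 0], [0, 0, 0, 0, 0, 0], [0, 0, 0, 0, 0, 0]]}' | python3 -m crank
python3 -c "
from h import *
go(.480,.2586,.0576,1.3)
grab('wrist','wD.png')"
```

```text
time: 12.38
ee_pos: [0.5396, -0.2795, 0.1747]
eef_rot: [-0.004, 0.795, 0.607, -0.001]
wrist_force: [-0.0, -0.4, -2.5]
grip_width: 0.578
grip_force: 42.0
time: 13.38
ee_pos: [0.4844, 0.1816, 0.178]
eef_rot: [-0.004, 0.797, 0.604, -0.001]
wrist_force: [2.0, -0.8, -1.9]
grip_width: 0.581
grip_force: 42.2
time: 13.72
ee_pos: [0.4753, 0.2584, 0.178]
eef_rot: [-0.004, 0.795, 0.606, -0.001]
wrist_force: [-0.5, 0.5, -2.0]
grip_width: 0.578
grip_force: 42.2
turn [-0.007 -0.003  0.002] shift [0.0015 0.0044 0.1204] q6 2.33 q1 0.49
```

View pics/wD.png

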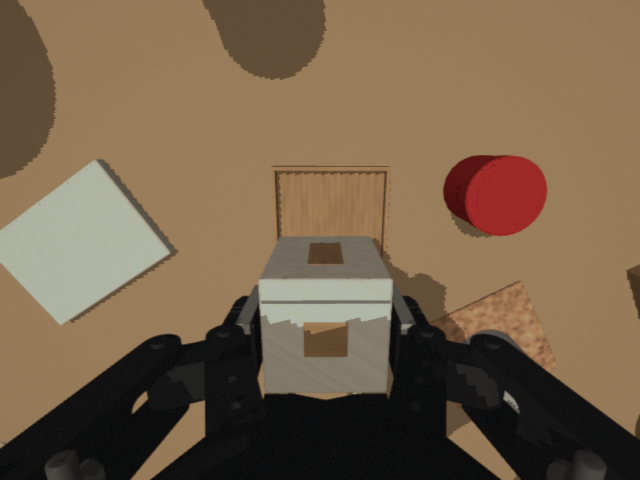

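The carton is held square, and the square box below is aligned at about (330,230). Lowering now.

Scaled: 0.035 m is 0.0438, 0.03 m is 0.0375, -0.007 rad is -0.0045.

```bash
echo '{"steps":[[0.0019, 0.0055, 0.0375, -0.0045, -0.0019, 0], [0, 0, 0.0438, 0, 0, 0], [0, 0, 0.0313, 0, 0, 0], [0, 0, 0.0188, 0, 0, 0], [0, 0, 0.0075, 0, 0, 0], [0, 0, 0.005, 0, 0, 0], [0, 0, 0, 0, 0, 0]]}' | python3 -m crank
echo '{"steps":[[0, 0, 0.0019, 0, 0, 0], [0, 0, 0.0019, 0, 0, 0], [0, 0, 0, 0, 0, 0]]}' | python3 -m crank
python3 -c "
from h import *
go(.480,.2586,.0576,1.3)"
```

```text
time: 14.35
ee_pos: [0.4809, 0.2562, 0.0636]
eef_rot: [-0.0, 0.796, 0.605, 0.0]
wrist_force: [-0.3, -0.6, -1.3]
grip_width: 0.582
grip_force: 42.2
time: 14.6
ee_pos: [0.4813, 0.2572, 0.0615]
eef_rot: [0.0, 0.796, 0.605, 0.001]
wrist_force: [0.7, 0.4, -1.7]
grip_width: 0.58
grip_force: 42.2
turn [ 0.002 -0.002  0.001] shift [ 0.001  -0.0016  0.0039] q6 2.33 q1 0.49
```

Scaled: 0.0015 m is 0.0019, -0.001 m is -0.0013.

```bash
echo '{"steps":[[0.0013, -0.0013, 0.0019, 0, 0, 0], [0, 0, 0.0019, 0, 0, 0], [0, 0, 0, 0, 0, 0]]}' | python3 -m crank
echo '{"steps":[[0, 0, 0.0013, 0, 0, 0], [0, 0, 0, 0, 0, 0]]}' | python3 -m crank
```

```text
time: 14.85
ee_pos: [0.4801, 0.2586, 0.0577]
eef_rot: [-0.0, 0.796, 0.606, 0.001]
wrist_force: [0.2, 0.0, -0.1]
grip_width: 0.578
grip_force: 42.2
time: 15.02
ee_pos: [0.4801, 0.2585, 0.0577]
eef_rot: [-0.0, 0.796, 0.606, 0.001]
wrist_force: [-3.3, -1.7, 6.7]
grip_width: 0.579
grip_force: 43.0
```

Scaled: -0.04 m is -0.05, -0.0324 m is -0.0405, 0.1 rad is 0.0637.

```bash
echo '{"steps":[[0, 0, 0, 0, 0, 0], [0, 0, 0, 0, 0, 0], [0, 0, 0, 0, 0, 0], [0, 0, 0, 0, 0, 0], [0, 0, 0, 0, 0, 0]]}' | python3 -m crank 1.0
echo '{"steps":[[0, 0, -0.0375, 0, 0, 0], [0, 0, -0.05, 0, 0, 0], [0, 0, -0.0375, 0, 0, 0], [0, 0, -0.0375, 0, 0, 0.0637], [0, 0, 0, 0, 0, 0.0637], [0, 0, 0, 0, 0, 0.0535], [0, 0, 0, 0, 0, 0]]}' | python3 -m crank
echo '{"steps":[[-0.0405, 0.0189, 0, 0, 0, 0], [-0.0405, 0.0189, 0, 0, 0, 0], [-0.0405, 0.0189, 0, 0, 0, 0], [-0.0405, 0.0189, 0, 0, 0, 0], [-0.0405, 0.0189, 0, 0, 0, 0], [-0.0405, 0.0189, 0, 0, 0, 0], [-0.0405, 0.0189, 0, 0, 0, 0], [-0.0405, 0.0189, 0, 0, 0, 0], [-0.0405, 0.0189, 0, 0, 0, 0], [-0.0405, 0.0189, 0, 0, 0, 0], [0, 0, 0, 0, 0, 0], [0, 0, 0, 0, 0, 0]]}' | python3 -m crank
python3 -c "
from h import *
import pickle
go(.4375,-.0967,.05,1.016)
P,_=grab('wrist','wE.png');pickle.dump(P,open('wE.pkl','wb'))"
```

```text
time: 15.43
ee_pos: [0.48, 0.2583, 0.0565]
eef_rot: [-0.0, 0.796, 0.606, 0.0]
wrist_force: [1.0, -0.7, 0.4]
grip_width: 0.997
grip_force: 0.0
time: 16.02
ee_pos: [0.4802, 0.2583, 0.1873]
eef_rot: [-0.0, 0.874, 0.486, 0.001]
wrist_force: [-0.4, 0.2, -0.1]
grip_width: 1.001
grip_force: 0.0
time: 17.02
ee_pos: [0.4374, -0.0983, 0.1859]
eef_rot: [-0.0, 0.874, 0.486, 0.0]
wrist_force: [0.3, 1.1, 0.6]
grip_width: 0.998
grip_force: 0.0
turn [-0.001 -0.001 -0.001] shift [ 0.0014 -0.0008  0.1359] q6 1.9 q1 -0.22
```

View pics/wE.png

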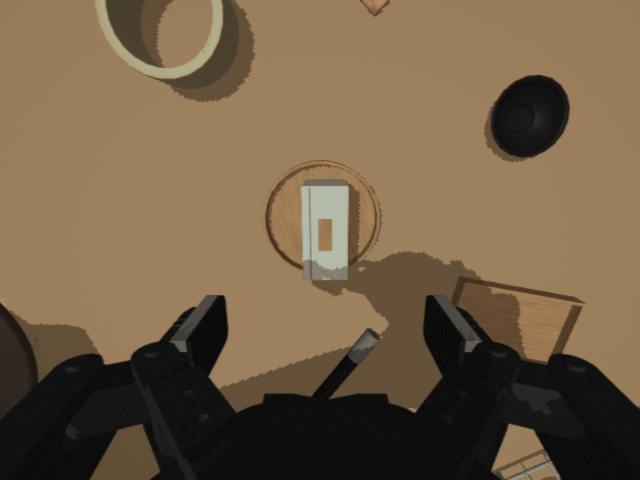

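The oblong carton's top centre is at (325,232) and aligned. The round rim runs from column 265 to 382, with its top at row 160.

Scaled: 0.04 m is 0.05, 0.03 m is 0.0375.

```bash
python3 - <<'E'
from h import *
import pickle
P=pickle.load(open('wE.pkl','rb'))
print(rect(P,np.array([(301,185),(349,185),(348.5,280),(302,280)]),.058))
w=np.array([ray(P,q,.016)[:2] for q in [(264.5,215),(382.5,215),(323.5,160)]],np.float32);print(cv2.minEnclosingCircle(w))
E
echo '{"steps":[[0.0018, -0.001, 0.05, 0, 0, 0], [0, 0, 0.05, 0, 0, 0], [0, 0, 0.0375, 0, 0, 0], [0, 0, 0.025, 0, 0, 0], [0, 0, 0.0063, 0, 0, 0], [0, 0, 0, 0, 0, 0]]}' | python3 -m crank
echo '{"steps":[[0, 0, 0, 0, 0, 0], [0, 0, 0, 0, 0, 0], [0, 0, 0, 0, 0, 0], [0, 0, 0, 0, 0, 0], [0, 0, 0, 0, 0, 0], [0, 0, 0, 0, 0, 0], [0, 0, 0, 0, 0, 0], [0, 0, 0, 0, 0, 0], [0, 0, 0, 0, 0, 0]]}' | python3 -m crank 0.0 40
echo '{"steps":[[0, 0, -0.0125, 0, 0, 0], [0, 0, -0.025, 0, 0, 0], [0, 0, -0.0375, 0, 0, 0], [0, 0, -0.05, 0, 0, 0], [0, 0, -0.025, 0, 0, 0], [0, 0, 0, 0, 0, 0]]}' | python3 -m crank
python3 -c "
from h import *
go(.5395,-.2834,.15,-.746)"
```

```text
(array([ 0.4377, -0.0965]), array([0.0761, 0.0375]), np.float64(1.015))
((0.4399263262748718, -0.09004069864749908), 0.05265239626169205)
time: 17.57
ee_pos: [0.4371, -0.0936, 0.05]
eef_rot: [-0.001, 0.873, 0.488, -0.001]
wrist_force: [0.2, 0.8, -0.1]
grip_width: 0.998
grip_force: 0.0
time: 18.32
ee_pos: [0.4392, -0.0953, 0.0527]
eef_rot: [0.001, 0.873, 0.487, 0.002]
wrist_force: [0.3, 0.0, 6.6]
grip_width: 0.415
grip_force: 41.5
time: 18.82
ee_pos: [0.4404, -0.0958, 0.1769]
eef_rot: [0.003, 0.873, 0.487, 0.004]
wrist_force: [0.4, 0.4, -1.9]
grip_width: 0.416
grip_force: 40.6
turn [ 0.009  0.003 -1.379] shift [-0.2001 -0.0705  0.0269] q6 1.91 q1 -0.21
```

Scaled: -0.115 rad is -0.0732.

```bash
echo '{"steps":[[0, 0, 0, 0.0006, 0, -0.0732], [0, 0, 0, 0.0006, 0, -0.0732], [0, 0, 0, 0.0006, 0, -0.0732], [0, 0, 0, 0.0006, 0, -0.0732], [0, 0, 0, 0.0006, 0, -0.0732], [0, 0, 0, 0.0006, 0, -0.0732], [0, 0, 0, 0.0006, 0, -0.0732], [0, 0, 0, 0.0006, 0, -0.0732], [0, 0, 0, 0, 0, -0.0732], [0, 0, 0, 0, 0, -0.0732], [0, 0, 0, 0, 0, -0.0732], [0, 0, 0, 0, 0, -0.0732]]}' | python3 -m crank
echo '{"steps":[[0, 0, 0, 0, 0, 0], [-0.0416, -0.0148, 0, 0, 0, 0], [-0.0416, -0.0148, 0, 0, 0, 0], [-0.0416, -0.0148, 0, 0, 0, 0], [-0.0416, -0.0148, 0, 0, 0, 0], [-0.0416, -0.0148, 0, 0, 0, 0], [-0.0416, -0.0148, 0, 0, 0, 0], [0, 0, 0, 0, 0, 0], [0, 0, 0, 0, 0, 0]]}' | python3 -m crank
python3 -c "
from h import *
import pickle
go(.5382,-.2822,.0527,-.746)
P,_=grab('wrist','wF.png');pickle.dump(P,open('wF.pkl','wb'))"
```

```text
time: 19.82
ee_pos: [0.4374, -0.0951, 0.1706]
eef_rot: [-0.004, 0.361, 0.933, -0.001]
wrist_force: [1.5, 0.6, -1.2]
grip_width: 0.412
grip_force: 40.5
time: 20.57
ee_pos: [0.537, -0.284, 0.1687]
eef_rot: [-0.005, 0.366, 0.931, -0.0]
wrist_force: [-0.5, 0.6, -1.6]
grip_width: 0.409
grip_force: 40.6
turn [-0.004 -0.008 -0.004] shift [0.0003 0.0021 0.116 ] q6 0.26 q1 -0.49
```

View pics/wF.png

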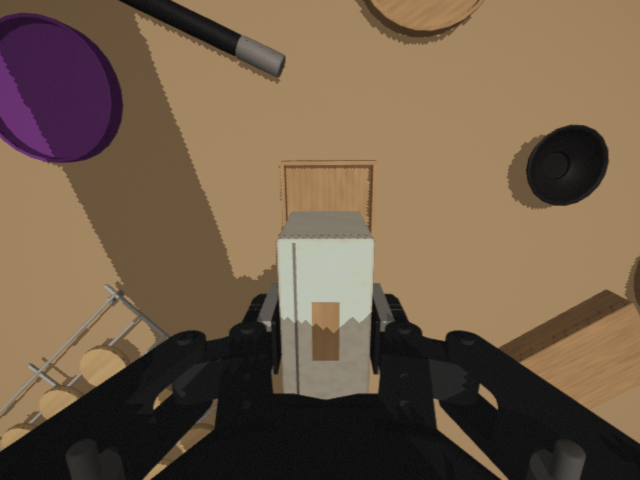

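The held carton lines up with the oblong box (far edge, columns 281–376). Lowering.

Scaled: 0.035 m is 0.0438, 0.03 m is 0.0375, -0.008 rad is -0.0051.

```bash
echo '{"steps":[[0.0004, 0.0026, 0.0375, -0.0025, -0.0051, -0.0025], [0, 0, 0.0438, 0, 0, 0], [0, 0, 0.0313, 0, 0, 0], [0, 0, 0.0125, 0, 0, 0], [0, 0, 0.0075, 0, 0, 0], [0, 0, 0, 0, 0, 0], [0, 0, 0, 0, 0, 0]]}' | python3 -m crank
python3 -c "
from h import *
go(.5382,-.2822,.0527,-.746)"
```

```text
time: 21.2
ee_pos: [0.5388, -0.2809, 0.0659]
eef_rot: [0.002, 0.362, 0.932, -0.0]
wrist_force: [0.4, 0.1, -1.9]
grip_width: 0.414
grip_force: 40.5
turn [0.001 0.004 0.006] shift [-0.0005 -0.0014  0.0132] q6 0.26 q1 -0.48
```

Scaled: 0.004 m is 0.005, 0.003 m is 0.0038, 0.006 rad is 0.0038.

```bash
echo '{"steps":[[-0.0006, -0.0018, 0.005, 0, 0.0025, 0.0038], [0, 0, 0.0038, 0, 0, 0], [0, 0, 0.0025, 0, 0, 0], [0, 0, 0, 0, 0, 0]]}' | python3 -m crank
echo '{"steps":[[0, 0, 0.0019, 0, 0, 0], [0, 0, 0.0013, 0, 0, 0], [0, 0, 0, 0, 0, 0]]}' | python3 -m crank
```

```text
time: 21.53
ee_pos: [0.5376, -0.2823, 0.0553]
eef_rot: [-0.001, 0.365, 0.931, 0.001]
wrist_force: [-0.4, -0.4, -1.6]
grip_width: 0.415
grip_force: 40.5
time: 21.78
ee_pos: [0.5376, -0.2823, 0.0528]
eef_rot: [-0.001, 0.365, 0.931, 0.001]
wrist_force: [0.1, -0.4, -1.6]
grip_width: 0.414
grip_force: 40.6
```

Scaled: 0.001 m is 0.0013.

```bash
echo '{"steps":[[0, 0, 0.0013, 0, 0, 0], [0, 0, 0, 0, 0, 0]]}' | python3 -m crank
echo '{"steps":[[0, 0, 0, 0, 0, 0], [0, 0, 0, 0, 0, 0], [0, 0, 0, 0, 0, 0], [0, 0, 0, 0, 0, 0], [0, 0, 0, 0, 0, 0]]}' | python3 -m crank 1.0
echo '{"steps":[[0, 0, -0.0375, 0, 0, 0], [0, 0, -0.05, 0, 0, 0], [0, 0, -0.05, 0, 0, 0], [0, 0, -0.0375, 0, 0, 0], [0, 0, 0, 0, 0, 0]]}' | python3 -m crank
python3 -c "
from h import *
go(.598,.0896,.15,2.4);go(.598,.0896,.15,1.8)
P=arm.camera_params('wrist');print(pix(P,(.438,-.095,.016)))"
```

```text
time: 21.95
ee_pos: [0.5376, -0.2823, 0.0527]
eef_rot: [-0.001, 0.365, 0.931, 0.0]
wrist_force: [-2.2, 0.9, 3.7]
grip_width: 0.414
grip_force: 41.2
time: 22.37
ee_pos: [0.5376, -0.2823, 0.0518]
eef_rot: [-0.001, 0.365, 0.931, 0.001]
wrist_force: [0.7, -0.8, -0.4]
grip_width: 1.002
grip_force: 0.0
time: 22.78
ee_pos: [0.5402, -0.2838, 0.1995]
eef_rot: [0.005, 0.365, 0.931, -0.0]
wrist_force: [0.3, 0.4, 1.2]
grip_width: 1.002
grip_force: 0.0
turn [ 0.003  0.008 -0.005] shift [0.2096 0.3143 0.0495] q6 0.26 q1 -0.48
turn [0.006 0.007 0.595] shift [0.3505 0.1411 0.0495] q6 0.26 q1 -0.48
[417.71885333 -38.40205723]
```

Scaled: 0.0314 m is 0.0393, 0.021 m is 0.0263.

```bash
echo '{"steps":[[0.0263, 0.0393, 0, 0, 0, 0], [0.0263, 0.0393, 0, 0, 0, 0], [0.0263, 0.0393, 0, 0, 0, 0], [0.0263, 0.0393, 0, 0, 0, 0], [0.0263, 0.0393, 0, 0, 0, 0]]}' | python3 -m crank
python3 - <<'E'
from h import *
import pickle
P,_=grab('wrist','wG.png');pickle.dump(P,open('wG.pkl','wb'));print(pix(P,(.438,-.095,.016)),pix(P,(.598,.089,.06)))
E
echo '{"steps":[[0.0263, 0.0393, 0, 0, 0, 0], [0.0263, 0.0393, 0, 0, 0, 0], [0.0263, 0.0393, 0, 0, 0, 0], [0.0263, 0.0393, 0, 0, 0, 0], [0.0263, 0.0393, 0, 0, 0, 0], [0, 0, 0, 0, 0, 0], [0, 0, 0, 0, 0, 0]]}' | python3 -m crank
python3 - <<'E'
from h import *
import pickle
go(.598,.0896,.053,2.4)
P,im=grab('wrist','wH.png');pickle.dump(P,open('wH.pkl','wb'));print(pix(P,(.438,-.095,.016)),pix(P,(.598,.089,.06)))
a=cv2.imread('pics/wG.png')
cv2.imwrite('pics/gh.png',np.hstack([cv2.resize(a,(400,300)),cv2.resize(im,(400,300))]))
E
```

```text
time: 23.2
ee_pos: [0.5672, -0.0944, 0.1919]
eef_rot: [-0.001, 0.365, 0.931, 0.001]
wrist_force: [0.6, 0.1, 0.4]
grip_width: 1.005
grip_force: 0.0
[222.34792861 115.59334185] [548.4929238   98.53144821]
time: 23.83
ee_pos: [0.5968, 0.0925, 0.1918]
eef_rot: [-0.001, 0.363, 0.932, 0.0]
wrist_force: [-0.1, -0.8, -0.2]
grip_width: 0.994
grip_force: 0.0
turn [-0.    -0.002 -0.001] shift [-0.0029 -0.0013  0.1388] q6 0.9 q1 0.15
[ 62.21951466 235.7497103 ] [325.65737743 242.15114428]
```

View pics/gh.png

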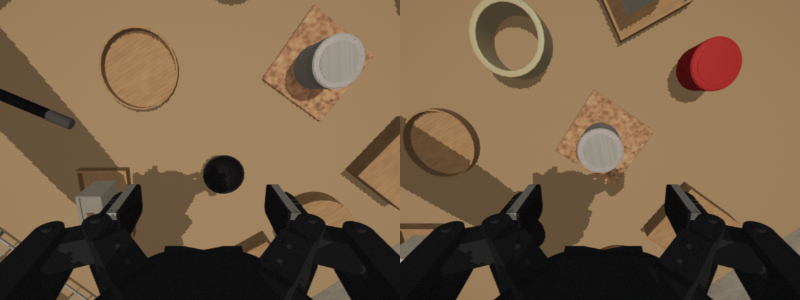

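The tin stands on the mat. The round box is empty, with its rim in the left half at columns 101–178 and rows 27–110 (half scale, ×1.6).

```bash
python3 - <<'E'
from h import *
import pickle
P=pickle.load(open('wG.pkl','rb'))
w=np.array([ray(P,np.array(q)*1.6,.016)[:2] for q in [(101,66),(179,72),(136,27),(144,110.5)]],np.float32);print(cv2.minEnclosingCircle(w),w.mean(0))
P=pickle.load(open('wH.pkl','rb'));im=cv2.imread('pics/wH.png')
hsv=cv2.cvtColor(im,cv2.COLOR_BGR2HSV);m=((hsv[...,1]<50)&(hsv[...,2]>90)).astype(np.uint8);k=np.zeros_like(m);k[190:300,270:380]=1;m*=k
c=max(cv2.findContours(cv2.morphologyEx(m,cv2.MORPH_OPEN,np.ones((3,3))),0,2)[0],key=cv2.contourArea)
w=np.array([ray(P,q,.06)[:2] for q in c.reshape(-1,2)],np.float32);print(cv2.minEnclosingCircle(w))
E
```

```text
((0.43799835443496704, -0.09253831207752228), 0.05240752175450325) [ 0.43716425 -0.09168393]
((0.5944040417671204, 0.08674556761980057), 0.029904330149292946)
```

Units first: shifts go in shares of 0.8 m and turns go in shares of pi/2 rad. So 0.04 m is 0.05, -0.0059 m is -0.0074.

```bash
echo '{"steps":[[-0.0026, -0.0074, 0.05, 0, 0, 0], [0, 0, 0.05, 0, 0, 0], [0, 0, 0.0375, 0, 0, 0], [0, 0, 0.025, 0, 0, 0], [0, 0, 0.01, 0, 0, 0], [0, 0, 0, 0, 0, 0]]}' | python3 -m crank
echo '{"steps":[[0, 0, 0, 0, 0, 0], [0, 0, 0, 0, 0, 0], [0, 0, 0, 0, 0, 0], [0, 0, 0, 0, 0, 0], [0, 0, 0, 0, 0, 0], [0, 0, 0, 0, 0, 0], [0, 0, 0, 0, 0, 0], [0, 0, 0, 0, 0, 0]]}' | python3 -m crank 0.0 40
echo '{"steps":[[0, 0, -0.0125, 0, 0, 0], [0, 0, -0.025, 0, 0, 0], [0, 0, -0.0375, 0, 0, 0], [0, 0, -0.05, 0, 0, 0], [0, 0, 0, 0, 0, 0]]}' | python3 -m crank
python3 -c "
from h import *
go(.4385,-.0928,.15,2.4)"
```

```text
time: 24.38
ee_pos: [0.5927, 0.0834, 0.0523]
eef_rot: [-0.003, 0.366, 0.931, -0.001]
wrist_force: [-0.1, 0.2, 0.2]
grip_width: 0.999
grip_force: 0.0
time: 25.05
ee_pos: [0.5959, 0.085, 0.0569]
eef_rot: [0.001, 0.365, 0.931, 0.001]
wrist_force: [0.3, -2.2, 6.7]
grip_width: 0.663
grip_force: 43.7
time: 25.47
ee_pos: [0.5973, 0.0855, 0.1632]
eef_rot: [0.004, 0.365, 0.931, 0.003]
wrist_force: [1.3, 0.2, -1.0]
grip_width: 0.666
grip_force: 43.4
turn [ 0.009  0.005 -0.005] shift [-0.0033 -0.2387  0.0132] q6 0.89 q1 0.14
```

Scaled: -0.0341 m is -0.0426, -0.0005 m is -0.0006, -0.005 rad is -0.0032.

```bash
echo '{"steps":[[-0.0006, -0.0426, 0, 0.0057, 0.0032, -0.0032], [-0.0006, -0.0426, 0, 0, 0, 0], [-0.0006, -0.0426, 0, 0, 0, 0], [-0.0006, -0.0426, 0, 0, 0, 0], [-0.0006, -0.0426, 0, 0, 0, 0], [-0.0006, -0.0426, 0, 0, 0, 0], [-0.0006, -0.0426, 0, 0, 0, 0], [0, 0, 0, 0, 0, 0], [0, 0, 0, 0, 0, 0]]}' | python3 -m crank
python3 -c "
from h import *
go(.440,-.0945,.0559,2.4)"
```

```text
time: 26.22
ee_pos: [0.4347, -0.0944, 0.1571]
eef_rot: [-0.004, 0.364, 0.932, -0.003]
wrist_force: [0.3, -0.6, -1.7]
grip_width: 0.662
grip_force: 43.7
turn [-0.008 -0.006 -0.003] shift [-0.004   0.0035  0.1012] q6 0.53 q1 -0.21
```

Scaled: 0.03 m is 0.0375, 0.02 m is 0.025, -0.008 rad is -0.0051.

```bash
echo '{"steps":[[-0.005, 0.0044, 0.0375, -0.0051, -0.0038, -0.0019], [0, 0, 0.0375, 0, 0, 0], [0, 0, 0.025, 0, 0, 0], [0, 0, 0.0125, 0, 0, 0], [0, 0, 0, 0, 0, 0], [0, 0, 0, 0, 0, 0]]}' | python3 -m crank
python3 -c "
from h import *
go(.440,-.0945,.0559,2.4)"
```

```text
time: 26.72
ee_pos: [0.441, -0.0931, 0.0666]
eef_rot: [-0.001, 0.36, 0.933, -0.0]
wrist_force: [-0.2, 0.3, -1.9]
grip_width: 0.669
grip_force: 43.8
turn [-0.001 -0.001  0.004] shift [-0.0002 -0.0017  0.0107] q6 0.53 q1 -0.21
```

Scaled: 0.004 m is 0.005, 0.003 m is 0.0038.

```bash
echo '{"steps":[[0, -0.0019, 0.005, 0, 0, 0], [0, 0, 0.0038, 0, 0, 0], [0, 0, 0.0019, 0, 0, 0], [0, 0, 0, 0, 0, 0]]}' | python3 -m crank
echo '{"steps":[[0, 0, 0.0019, 0, 0, 0], [0, 0, 0, 0, 0, 0]]}' | python3 -m crank
echo '{"steps":[[0, 0, 0.0013, 0, 0, 0], [0, 0, 0, 0, 0, 0]]}' | python3 -m crank
```

```text
time: 27.05
ee_pos: [0.4397, -0.0947, 0.0579]
eef_rot: [-0.0, 0.361, 0.933, -0.0]
wrist_force: [-0.5, 0.1, -2.2]
grip_width: 0.663
grip_force: 43.8
time: 27.22
ee_pos: [0.4395, -0.0947, 0.0562]
eef_rot: [-0.001, 0.361, 0.933, -0.0]
wrist_force: [-0.7, 0.0, -1.5]
grip_width: 0.668
grip_force: 43.8
time: 27.38
ee_pos: [0.4396, -0.0947, 0.056]
eef_rot: [-0.0, 0.361, 0.933, -0.0]
wrist_force: [-2.4, -0.2, 5.9]
grip_width: 0.664
grip_force: 44.4
```

Contact. I'll release, retreat and check from above.

Scaled: -0.04 m is -0.05, -0.03 m is -0.0375.

```bash
echo '{"steps":[[0, 0, 0, 0, 0, 0], [0, 0, 0, 0, 0, 0], [0, 0, 0, 0, 0, 0], [0, 0, 0, 0, 0, 0], [0, 0, 0, 0, 0, 0]]}' | python3 -m crank 1.0
echo '{"steps":[[0, 0, -0.0375, 0, 0, 0], [0, 0, -0.05, 0, 0, 0], [0, 0, -0.05, 0, 0, 0], [0, 0, -0.05, 0, 0, 0], [0, 0, -0.05, 0, 0, 0], [0, 0, 0, 0, 0, 0], [0, 0, 0, 0, 0, 0]]}' | python3 -m crank
python3 - <<'E'
from h import *
import pickle
P,im=grab('wrist','wI.png');pickle.dump(P,open('wI.pkl','wb'))
go(.2,-.1,.3,2.4)
E
```

```text
time: 27.8
ee_pos: [0.4395, -0.0947, 0.0551]
eef_rot: [-0.001, 0.361, 0.933, -0.0]
wrist_force: [-0.4, -0.2, 0.6]
grip_width: 1.001
grip_force: 0.0
time: 28.38
ee_pos: [0.441, -0.095, 0.2476]
eef_rot: [0.002, 0.361, 0.933, 0.0]
wrist_force: [-0.4, -0.3, -0.6]
grip_width: 1.0
grip_force: 0.0
turn [0.    0.    0.003] shift [ 0.1735 -0.166  -0.0544] q6 0.53 q1 -0.21
```

View pics/wI.png

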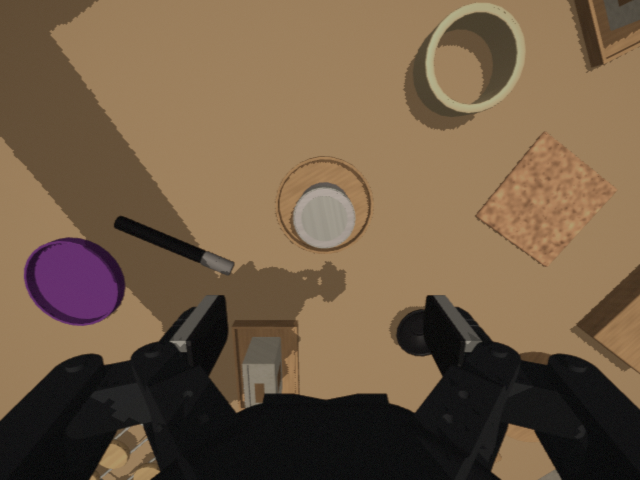

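The tin's top is at (324,217) inside the round rim (columns 275–371, rows 155–253). Now I'll move clear for a full check.

Scaled: 0.028 m is 0.035, -0.027 m is -0.0338.

```bash
echo '{"steps":[[0.035, -0.0338, -0.01, 0, 0, 0], [0.035, -0.0338, -0.01, 0, 0, 0], [0.035, -0.0338, -0.01, 0, 0, 0], [0.035, -0.0338, -0.01, 0, 0, 0], [0.035, -0.0338, -0.01, 0, 0, 0], [0, 0, 0, 0, 0, 0], [0, 0, 0, 0, 0, 0]]}' | python3 -m crank
python3 - <<'E'
from h import *
import pickle
P=pickle.load(open('wI.pkl','rb'))
print('rbox',np.mean([ray(P,q,.016)[:2] for q in [(275,204),(371,204),(323,155),(323,253)]],0).round(4),'tin',ray(P,(324,217),.059)[:2].round(4))
P,im=grab('top','t2.png')
c=cv2.resize(im[150:310,200:520],None,fx=2.5,fy=2.5,interpolation=cv2.INTER_CUBIC);cv2.imwrite('pics/crop2.png',c)
E
```

```text
time: 29.02
ee_pos: [0.2439, -0.1002, 0.2846]
eef_rot: [-0.0, 0.362, 0.932, -0.0]
wrist_force: [0.2, 0.7, 0.8]
grip_width: 0.999
grip_force: 0.0
rbox [ 0.4327 -0.0927] tin [ 0.4362 -0.0944]
```

View pics/crop2.png

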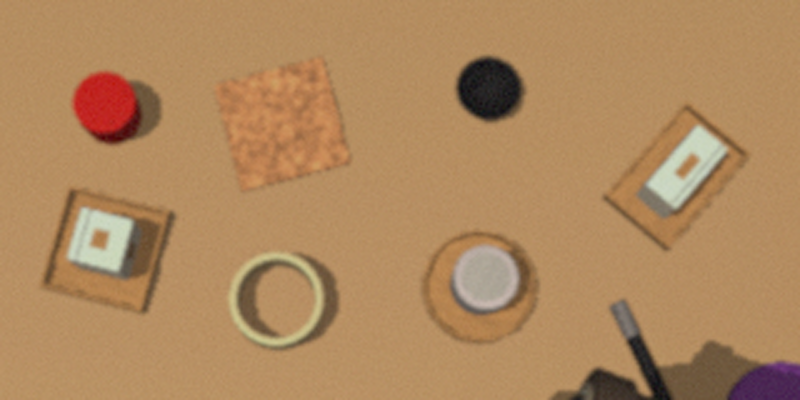

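```bash
python3 - <<'E'
from h import *
P=arm.camera_params('top')
f=lambda q,z:ray(P,(200+(q[0]-.75)/2.5,150+(q[1]-.75)/2.5),z)[:2].round(4)
b=lambda l:np.mean(l,0)
print('sq',f(b([(75,190),(174,212),(145,312),(43,286)]),.016),f((100,239),.066))
print('ob',f(b([(687,106),(748,153),(667,249),(604,198)]),.016),f((687,166),.058))
print('rd',f((481,287),.016),f((486,278),.059))
E
```

```text
sq [0.4769 0.2544] [0.4792 0.2551]
ob [ 0.5363 -0.2836] [ 0.5374 -0.2837]
rd [ 0.4347 -0.095 ] [ 0.4373 -0.0955]
```

All three goods are within about 3 mm of their box centres and the bystanders haven't moved, so I'm handing in.

```bash
python3 -c "
from plant import arm
print(arm.sense()['time']);print(arm.sign_off())"
```

```text
29.0667
the job is handed in; nothing more can be done
None
```

The job is handed in at 29 s on the robot clock: the tin, square carton and oblong carton each stand upright in their own box bottom, within about 3 mm of its middle by the last top view, and the tape roll, dish and mug were never touched.

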